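# Make up two candle-blending kits

### The job

Make up two kits for the candle-blending class. First deal out the two steel jiggers, one to each black tray, each standing on that tray's cork-lined bay; only then put the squat amber jar in the other bay of the two-bay tray, the small amber nozzle bottle in the middle bay of the three-bay tray, and the flat candle tin in that tray's remaining end bay. Everything is to stand upright on the floor of its bay, about in the middle, and the white candle and the paper label roll standing among the stock stay where they are.

Things in the scene. Friction and masses are not known exactly. Their poses are not given: they have to be found in the camera images.
- tray3: Low black-floored tray fixed to the counter: three square bays in a row along its x axis, 228 x 78 mm. Bare-metal walls and dividers 3 mm thick, tops 12 mm above the counter; bays 72 x 72 mm inside. Origin: centre of its underside, z up. Bay centres at x = -75, 0 and +75 mm, y = 0. The +x end bay is lined with cork, floor 5 mm above the counter; other bay floors are black, 3 mm above the counter.
- tray2: Low black-floored tray fixed to the counter: two square bays in a row along its x axis, 153 x 78 mm. Bare-metal walls and dividers 3 mm thick, tops 12 mm above the counter; bays 72 x 72 mm inside. Origin: centre of its underside, z up. Bay centres at x = -37.5 and +37.5 mm, y = 0. The +x end bay is lined with cork, floor 5 mm above the counter; other bay floors are black, 3 mm above the counter.
- jigger_a: One of two identical steel jiggers (measuring cups): hollow straight cup, 40 mm diameter from 44 to 75 mm height, on a waisted flared foot, 44 mm diameter; 75 mm tall, about 90 g. Origin: centre of its underside, z up.
- jigger_b: One of two identical steel jiggers (measuring cups): hollow straight cup, 40 mm diameter from 44 to 75 mm height, on a waisted flared foot, 44 mm diameter; 75 mm tall, about 90 g. Origin: centre of its underside, z up.
- bottle: Small amber bottle with a paper label, black collar and pointed grey nozzle: straight body 40 mm diameter up to 58 mm height, collar 24 mm diameter from 66 to 78 mm, 93 mm tall in all, about 90 g. Origin: centre of its underside, z up. The big amber bottles (about 56 mm across, 196 mm tall) at the back and side are not part of the job.
- jar: Squat amber jar with a paper label and a black flat lid: 44 mm diameter (lid 45 mm, from 42 to 56 mm height), 56 mm tall, about 90 g. Origin: centre of its underside, z up.
- tin: Flat round bare-metal candle tin with lid: 52 mm diameter (lid 53 mm, the top 12 mm), 42 mm tall, about 110 g. Origin: centre of its underside, z up.
- candle: Bystander, to stay where it is: white ceramic candle pot with a wooden lid, 60 mm diameter (lid 62 mm), 72 mm tall. Origin: centre of its underside.
- roll: Bystander, to stay where it is: white roll of paper labels standing flat, 60 mm diameter, 30 mm tall. Origin: centre of its underside.

How it is judged:
By the outcome, as a careful person would: the job done as asked, in the order asked, and still so for the second after the job is handed in, with the robot touching nothing.
It also fails if it takes over 120 s, if anything falls off the work surface, if the arm or the gripper's body presses on something with over 40 N, if the wrist force passes 120 N, or if a joint passes its speed limit or range.

### The arm

A 7-joint arm with a two-finger parallel gripper is mounted at the origin on the work surface. World frame = base frame: x ahead of the robot, y to its left, z up, the work surface at z = 0. Lengths are in m, angles in rad, forces in N, time in s.
With the tool pointing down it reaches from about 0.4 to 0.75 m from the base axis. Payload 19.5 kg.
Tool frame: the origin (TCP) lies midway between the tips of the shut fingers; the grasp point (between the pads) lies 19 mm behind it; z points along the fingers, y is the line along which they close (so a half turn about z gives the same grasp; the last joint's range is limited). The gripper opens to 85 mm and grips with 20 to 120 N. Pads are 22 mm wide; open, the fingers measure 114 mm over their backs; the gripper's body (76 mm by 85 mm) begins 54 mm behind the grasp point. The pads swing forward as they close: fully open they stand 13 mm farther back than shut.
Start: joints at [1.257, 0.707, -0.028, 1.485, 0.022, 0.951, -0.075], TCP at [0.154, -0.554, 0.231] pointing down, gripper open.
Joint ranges: [-2.71, 2.71], [-0.32, 2.16], [-1.57, 1.52], [0, 2.45], [-1.46, 4.6], [0, 2.02], [-2.83, 2.83]. Speed limits (rad/s): [1.89, 1.89, 2.57, 2.57, 3.01, 3.01, 3.01].

### API

Orientations are given as a rotation vector (axis times angle).
In Python, from cell import sense, grab_frame, hand_in gives the robot as it stands.
- The arm moves only by the shell command python3 -m crank 'ROWS' [FORCE]. ROWS is JSON, a list of rows, each a list of 7 numbers: the shift along the tool's x, y, z in m, then the turn, a rotation vector about the tool's x, y, z in rad, then the finger opening in m, from 0 to 0.0854. In form: [[x, y, z, rx, ry, rz, jaw], ...]. A call has 1 to 10 rows; each row shifts and turns the commanded pose from where the row before left it, along the tool's axes as they then stand; what a row does not reach is not made up. A row lasts 1/10 s, in which the tool goes at most 50 mm and 8.59 degrees, less where a joint would pass 70% of its speed; a pose out of reach is approached as far as the arm can. A call with a gripper value outside its range is refused whole. The fingers move at their own pace and stop on an object; FORCE is the grip in N (left out, the last holds). Time passes only in rows, so rows that do not move let the fingers close. It gives the time, the measured TCP pose, the force, the opening and the grip force at its end, in the units of the state.
- sense(): the state, without advancing time (a new reading comes with each control period).
- grab_frame(name): name is "side" or "top" or "wrist"; returns a dict with "frame" (480x640x3 uint8, blue, green, red), "depth" (480x640 float32, m along the optical axis (not along the pixel's ray), 0 where there is no reading), "fx", "fy", "cx", "cy" (pixels), "origin" and "attitude" of the camera in the world. Camera axes: x right, y up, looking along -z (the intrinsics and any distortion apply to the point x, -y, -z); pixel columns grow to the right and rows downward; lengths in m; the calibration is good to about 2 mm. A picture is of the moment at which its call begins.
- hand_in(): hands the job in; it is judged then, once.
The state is a dict: "t": time; "joints": joint angles; "joint_velocities": joint speeds; "effort": joint torques, N m; "eef_pos": TCP position; "tool_rot": TCP orientation; "force": force on the tool from outside, world axes, zero at the start; "wrist_torque": the same for the moment, N m; "width": finger opening in m; "grasp_force": force on a finger pad.
Only numpy, scipy, OpenCV 4.12 (cv2) and the standard library are available. Lean on these libraries where they do the work, as an engineer would, in place of code of your own. Each camera call takes 0.05 s, during which the arm holds its last target. There are 200 camera calls.

## Working session

There is one attempt and no reset: what is moved stays moved. The work goes in short steps, Python scripts to look and compute and a shell command to move; the robot and the scene stay as the last step left them, time stands still between calls to the robot, and variables do not carry over. Pictures are saved under pics/ and viewed, at most 14 in all, crops included, and the job is handed in when it is done.

```bash
ls; mkdir -p pics; python3 - <<'E'
from cell import sense, grab_frame
import cv2,numpy as np,pickle
print(sense())
for n in ("top","side"):
    f=grab_frame(n); cv2.imwrite(f"pics/{n}0.png",f["frame"]); pickle.dump(f,open(f"{n}0.pkl","wb"))
    print(n,{k:v for k,v in f.items() if k not in("frame","depth")})
E
```

```text
pics
{'t': 0.0, 'joints': array([ 1.25728619,  0.70708548, -0.02762881,  1.48497972,  0.02204001,
        0.95089961, -0.07551052]), 'joint_velocities': array([ 0.00112171, -0.00048191,  0.00202047, -0.00113948, -0.00043572,
        0.00180011,  0.00129152]), 'effort': array([-1.87241239e-03, -8.83210015e+01,  1.23397999e+00, -2.36172312e+01,
        1.68192823e-02,  6.48828805e-03, -2.24006089e-05]), 'eef_pos': array([ 0.15430039, -0.55364579,  0.23084196]), 'tool_rot': array([-3.11158025e+00, -4.25536527e-01,  3.18442424e-04]), 'force': array([-0.15431739, -0.03634662,  0.26556809]), 'wrist_torque': array([-0.03921418, -0.02244298, -0.03377396]), 'grasp_force': 0.0, 'width': 0.0851805362038559}
top {'fx': 583.9403497487833, 'fy': 583.9403497487833, 'cx': 321.8005897711157, 'cy': 246.3043773125415, 'origin': array([0.39751292, 0.00211555, 1.17932683]), 'attitude': array([ 0.10285559, -0.10703499, -1.57615689])}
side {'fx': 479.0709143853153, 'fy': 479.0709143853153, 'cx': 321.1114099655313, 'cy': 244.303472226473, 'origin': array([0.35298631, 0.73346522, 0.75116215]), 'attitude': array([ 0.16873187, -1.1521478 , -2.63354984])}
```

View pics/top0.png

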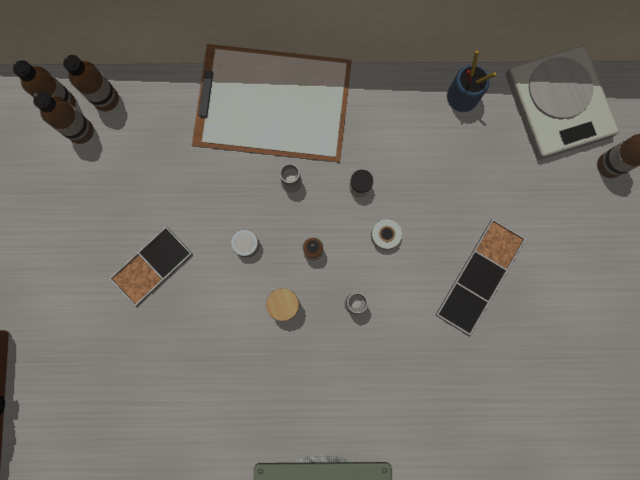

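View pics/side0.png

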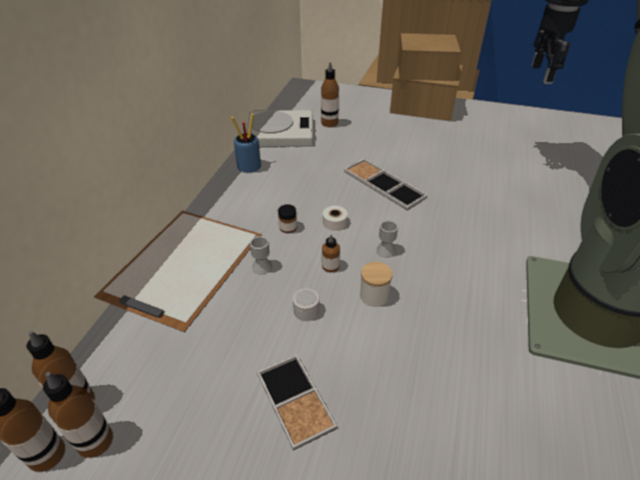

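The top view shows tray2 at (151,266) with its cork bay lower left, and tray3 at (480,277) with its cork bay at the far end (500,245). The jiggers are at (290,175) and (357,303), jar (362,182), bottle (313,248), tin (245,243), candle (283,304) and roll (387,235). The side view agrees, and everything is standing upright.

```bash
cat > h.py <<'E'
import cv2,numpy as np,pickle
from scipy.spatial.transform import Rotation as R
def ray(f,u,v,z):
    u=np.asarray(u,float);v=np.asarray(v,float)
    d=np.stack([(u-f["cx"])/f["fx"],-(v-f["cy"])/f["fy"],-np.ones_like(u)],-1)
    d=d@R.from_rotvec(f["attitude"]).as_matrix().T
    o=f["origin"]; return o+d*((z-o[2])/d[...,2])[...,None]
def cloud(f):
    v,u=np.mgrid[0:480,0:640]; D=f["depth"]
    d=np.stack([(u-f["cx"])/f["fx"],-(v-f["cy"])/f["fy"],-np.ones_like(u)],-1)*D[...,None]
    p=d@R.from_rotvec(f["attitude"]).as_matrix().T+f["origin"]; p[D==0]=np.nan; return p
def fitc(p):
    A=np.c_[2*p,np.ones(len(p))];x=np.linalg.lstsq(A,(p**2).sum(1),rcond=None)[0]
    return x[:2],np.sqrt(x[2]+x[0]**2+x[1]**2)
E
cat > m.py <<'E'
from h import *
for n in ("top","side"):
    f=pickle.load(open(n+"0.pkl","rb")); P=cloud(f)
    px=dict(top=dict(jA=(290,175),jB=(357,303),jar=(362,182),bottle=(313,248),tin=(245,243),candle=(283,304),roll=(387,235)),
      side=dict(jA=(261,248),jB=(388,232),jar=(287,213),bottle=(331,250),tin=(306,300),candle=(376,278),roll=(335,215)))[n]
    H=dict(jA=.075,jB=.075,jar=.056,bottle=.058,tin=.042,candle=.072,roll=.03)
    m=(P[...,2]>.015).astype(np.uint8)
    nc,L,st,ce=cv2.connectedComponentsWithStats(m)
    for k,(u,v) in px.items():
        l=L[v,u]
        if l==0: print(n,k,"no comp");continue
        q=P[L==l]; zt=np.percentile(q[:,2],98)
        t=q[(q[:,2]>min(H[k],zt)-.012)]
        if k=="bottle": t=q[(q[:,2]>.045)&(q[:,2]<.062)]
        c,r=cv2.minEnclosingCircle(t[:,:2].astype(np.float32))
        print(n,k,"area",len(q),"ztop",zt.round(4),"enc",np.round(c,4),round(r*2,4),"mean",t[:,:2].mean(0).round(4))
    hsv=cv2.cvtColor(f["frame"],cv2.COLOR_BGR2HSV); V=hsv[...,2]; S=hsv[...,1]
    black=((V<50)&(P[...,2]<.02)).astype(np.uint8); cork=((S>90)&(V>70)&(P[...,2]<.02)&(hsv[...,0]<20)).astype(np.uint8)
    for nm,mm,z in(("black",black,.003),("cork",cork,.005)):
        mm=cv2.morphologyEx(mm,cv2.MORPH_OPEN,np.ones((3,3)))
        if nm=="cork": mm=cv2.morphologyEx(mm,cv2.MORPH_CLOSE,np.ones((5,5)))
        for c in cv2.findContours(mm,cv2.RETR_EXTERNAL,cv2.CHAIN_APPROX_NONE)[0]:
            if cv2.contourArea(c)<400: continue
            w=ray(f,c[:,0,0],c[:,0,1],z)[:,:2]
            (cx,cy),s,a=cv2.minAreaRect((w*1000).astype(np.float32))
            if max(s)<110: print(n,nm,c[:,0].mean(0).round(),"ctr",round(cx,1),round(cy,1),np.round(s,1),round(a,1))
E
python3 m.py
```

```text
top jA area 430 ztop 0.0792 enc [0.6894 0.0611] 0.0409 mean [0.6893 0.061 ]
top jB area 361 ztop 0.0796 enc [ 0.4385 -0.0661] 0.0399 mean [ 0.4383 -0.0667]
top jar area 492 ztop 0.062 enc [ 0.679 -0.08 ] 0.0454 mean [ 0.6775 -0.0798]
top bottle area 377 ztop 0.092 enc [0.5455 0.0174] 0.04 mean [0.5411 0.0151]
top tin area 591 ztop 0.0478 enc [0.5591 0.1514] 0.0533 mean [0.5583 0.1513]
top candle area 843 ztop 0.0781 enc [0.4363 0.075 ] 0.0619 mean [0.4361 0.0748]
top roll area 727 ztop 0.0369 enc [ 0.5757 -0.1298] 0.0607 mean [ 0.5753 -0.1293]
top black [463. 307.] ctr 428.8 -283.0 [69.2 69.9] 58.1
top black [481. 276.] ctr 492.9 -323.2 [69.3 70.1] 57.9
top black [164. 253.] ctr 545.6 318.2 [69.2 69.8] 43.4
top cork [137. 279.] ctr 492.9 372.1 [69.7 70.8] 43.6
top cork [500. 244.] ctr 556.1 -362.3 [70.5 70.1] 57.8
side jA area 499 ztop 0.0752 enc [0.6887 0.0614] 0.0446 mean [0.6874 0.0626]
side jB area 463 ztop 0.0755 enc [ 0.4371 -0.0653] 0.0432 mean [ 0.4361 -0.0649]
side jar area 427 ztop 0.0574 enc [ 0.6769 -0.0795] 0.0504 mean [ 0.6754 -0.0754]
side bottle area 501 ztop 0.0871 enc [0.543  0.0196] 0.0395 mean [0.5407 0.0289]
side tin area 641 ztop 0.0442 enc [0.5576 0.1524] 0.0549 mean [0.5554 0.1562]
side candle area 1083 ztop 0.0735 enc [0.4344 0.0756] 0.0644 mean [0.4338 0.0792]
side roll area 417 ztop 0.0326 enc [ 0.575  -0.1293] 0.0637 mean [ 0.5729 -0.1248]
side black [285. 381.] ctr 543.4 313.6 [67.4 64. ] 43.7
side cork [304. 417.] ctr 491.1 368.5 [69.7 67.9] 43.8
```

Every size, height and bay spacing (75 mm) matches the spec, and the two views agree to about 2 mm. I'll turn the tool to a single yaw that closes across tray3 and works for everything, then move over jigger B.

```bash
cat > go.py <<'E'
# usage: go.py x y z -> shift in tool axes, mm
import sys,numpy as np
from cell import sense
from scipy.spatial.transform import Rotation as R
s=sense();M=R.from_rotvec(s["tool_rot"]).as_matrix();t=np.array([float(a) for a in sys.argv[1:4]])
d=M.T@(t-s["eef_pos"])
print("t",round(s["t"],1),"pos",s["eef_pos"].round(4),"yaw",np.degrees(np.arctan2(M[1,0],M[0,0])).round(1),"tilt",(M[:2,2]).round(3),"w",round(s["width"],4),"gf",round(s["grasp_force"],1),"F",s["force"].round(1),"j7",s["joints"][6].round(2))
print("shift mm",(d*1000).round(1),"rows>=",np.ceil(np.linalg.norm(d)/.05))
E
python3 -m crank '[[0,0,0,0,0,-0.145,0.065],[0,0,0,0,0,-0.145,0.065],[0,0,0,0,0,-0.145,0.065],[0,0,0,0,0,-0.145,0.065],[0,0,0,0,0,-0.145,0.065],[0,0,0,0,0,-0.145,0.065],[0,0,0,0,0,-0.145,0.065],[0,0,0,0,0,-0.145,0.065]]' 30
python3 -m crank '[[0,0,0,0,0,-0.145,0.065],[0,0,0,0,0,-0.145,0.065],[0,0,0,0,0,-0.145,0.065],[0,0,0,0,0,-0.145,0.065],[0,0,0,0,0,-0.145,0.065],[0,0,0,0,0,-0.145,0.065],[0,0,0,0,0,-0.145,0.065],[0,0,0,0,0,-0.145,0.065],[0,0,0,0,0,0,0.065],[0,0,0,0,0,0,0.065]]'
python3 go.py 0.438 -0.066 0.17
```

```text
t: 0.9
eef_pos: [0.1543, -0.5538, 0.231]
tool_rot: [-2.364, -2.068, -0.0]
force: [0.6, -0.1, -0.7]
width: 0.0648
grasp_force: 0.0
t: 1.9
eef_pos: [0.1542, -0.5538, 0.231]
tool_rot: [-0.86, -3.021, -0.001]
force: [0.2, -0.3, -0.9]
width: 0.0653
grasp_force: 0.0
t 1.9 pos [ 0.1542 -0.5538  0.231 ] yaw 148.2 tilt [-0.     0.001] w 0.0653 gf 0.0 F [ 0.2 -0.3 -0.9] j7 1.79
shift mm [ 15.5 564.1  61.3] rows>= 12.0
```

```bash
python3 -m crank '[[0.001,0.040,0.004,0,0,0,0.065],[0.001,0.040,0.004,0,0,0,0.065],[0.001,0.040,0.004,0,0,0,0.065],[0.001,0.040,0.004,0,0,0,0.065],[0.001,0.040,0.004,0,0,0,0.065],[0.001,0.040,0.004,0,0,0,0.065],[0.001,0.040,0.004,0,0,0,0.065]]' >/dev/null
python3 -m crank '[[0.001,0.040,0.004,0,0,0,0.065],[0.001,0.040,0.004,0,0,0,0.065],[0.001,0.040,0.004,0,0,0,0.065],[0.001,0.040,0.004,0,0,0,0.065],[0.001,0.040,0.004,0,0,0,0.065],[0.001,0.040,0.004,0,0,0,0.065],[0.001,0.040,0.004,0,0,0,0.065],[0,0,0,0,0,0,0.065],[0,0,0,0,0,0,0.065]]'
python3 go.py 0.438 -0.066 0.041
```

```text
t: 3.5
eef_pos: [0.4351, -0.0685, 0.1753]
tool_rot: [-0.855, -3.023, 0.0]
force: [-0.7, -0.2, 0.0]
width: 0.0649
grasp_force: 0.0
t 3.5 pos [ 0.4351 -0.0685  0.1753] yaw 148.4 tilt [-0. -0.] w 0.0649 gf 0.0 F [-0.7 -0.2  0. ] j7 0.51
shift mm [ -1.2   3.7 134.3] rows>= 3.0
```

```bash
python3 -m crank '[[-0.001,0.004,0.030,0,0,0,0.065],[0,0,0.035,0,0,0,0.065],[0,0,0.035,0,0,0,0.065],[0,0,0.020,0,0,0,0.065],[0,0,0.014,0,0,0,0.065],[0,0,0,0,0,0,0.065],[0,0,0,0,0,0,0.065],[0,0,0,0,0,0,0.03],[0,0,0,0,0,0,0.03],[0,0,0,0,0,0,0.03]]' 30
python3 -m crank '[[0,0,0,0,0,0,0.03],[0,0,0,0,0,0,0.03],[0,0,0,0,0,0,0.03],[0,0,0,0,0,0,0.03]]'
python3 go.py 0.556 -0.362 0.17
```

```text
t: 4.5
eef_pos: [0.4382, -0.0668, 0.0422]
tool_rot: [0.854, 3.022, -0.0]
force: [-2.1, -2.7, 11.3]
width: 0.0383
grasp_force: 28.6
t: 4.9
eef_pos: [0.4382, -0.0667, 0.0422]
tool_rot: [0.854, 3.022, -0.0]
force: [-1.8, -2.8, 11.9]
width: 0.038
grasp_force: 28.6
t 4.9 pos [ 0.4382 -0.0667  0.0422] yaw 148.4 tilt [ 0.001 -0.001] w 0.038 gf 28.6 F [-1.8 -2.8 11.9] j7 0.27
shift mm [-255.1 -189.9 -127.5] rows>= 7.0
```

```bash
python3 -m crank '[[0,0,-0.015,0,0,0,0.03],[0,0,-0.030,0,0,0,0.03],[0,0,-0.040,0,0,0,0.03],[0,0,-0.040,0,0,0,0.03],[-0.020,-0.015,0,0,0,0,0.03],[-0.033,-0.025,0,0,0,0,0.03],[-0.033,-0.025,0,0,0,0,0.03],[-0.033,-0.025,0,0,0,0,0.03],[-0.033,-0.025,0,0,0,0,0.03],[-0.033,-0.025,0,0,0,0,0.03]]' >/dev/null
python3 -m crank '[[-0.033,-0.025,0,0,0,0,0.03],[-0.022,-0.015,0,0,0,0,0.03],[-0.015,-0.010,0,0,0,0,0.03],[0,0,0,0,0,0,0.03],[0,0,0,0,0,0,0.03]]'
python3 go.py 0.556 -0.362 0.0475
python3 - <<'E'
from cell import grab_frame
import cv2,numpy as np
a=[grab_frame(n)["frame"] for n in("top","wrist")]
cv2.imwrite("pics/c1.png",cv2.resize(np.hstack(a),(800,300)))
E
```

```text
t: 6.4
eef_pos: [0.5558, -0.3612, 0.1664]
tool_rot: [-0.853, -3.023, -0.001]
force: [1.1, 0.8, -0.9]
width: 0.0376
grasp_force: 30.4
t 6.4 pos [ 0.5558 -0.3612  0.1664] yaw 148.5 tilt [-0.     0.001] w 0.0376 gf 30.4 F [ 1.1  0.8 -0.9] j7 1.16
shift mm [ -0.6  -0.6 118.9] rows>= 3.0
```

View pics/c1.png

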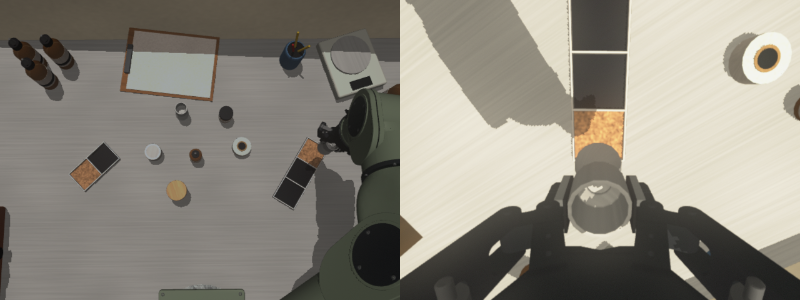

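The jigger is held upright between the pads, over the cork bay, with the tray axis square to the fingers in the wrist view. Lowering it.

```bash
python3 -m crank '[[0,0,0.020,0,0,0,0.03],[0,0,0.035,0,0,0,0.03],[0,0,0.030,0,0,0,0.03],[0,0,0.015,0,0,0,0.03],[0,0,0.010,0,0,0,0.03],[0,0,0.005,0,0,0,0.03],[0,0,0.003,0,0,0,0.03],[0,0,0,0,0,0,0.03],[0,0,0,0,0,0,0.03]]'
python3 go.py 0.556 -0.362 0.0475
```

```text
t: 7.4
eef_pos: [0.5564, -0.3616, 0.049]
tool_rot: [0.853, 3.023, -0.0]
force: [1.0, -0.5, -1.4]
width: 0.0382
grasp_force: 30.4
t 7.4 pos [ 0.5564 -0.3616  0.049 ] yaw 148.5 tilt [ 0.001 -0.   ] w 0.0382 gf 30.4 F [ 1.  -0.5 -1.4] j7 1.09
shift mm [ 0.1 -0.6  1.5] rows>= 1.0
```

```bash
python3 -m crank '[[0,0,0.002,0,0,0,0.03],[0,0,0,0,0,0,0.03],[0,0,0,0,0,0,0.045],[0,0,0,0,0,0,0.055],[0,0,0,0,0,0,0.065],[0,0,0,0,0,0,0.065],[0,0,-0.020,0,0,0,0.065],[0,0,-0.040,0,0,0,0.065],[0,0,-0.040,0,0,0,0.065],[0,0,-0.020,0,0,0,0.065]]'
python3 -m crank '[[0.004,0.016,0,0,0,0,0.065],[0.011,0.043,0,0,0,0,0.065],[0.011,0.043,0,0,0,0,0.065],[0.011,0.043,0,0,0,0,0.065],[0.011,0.043,0,0,0,0,0.065],[0.011,0.043,0,0,0,0,0.065],[0.011,0.043,0,0,0,0,0.065],[0.011,0.043,0,0,0,0,0.065],[0.011,0.043,0,0,0,0,0.065],[0.011,0.043,0,0,0,0,0.065]]' >/dev/null
python3 -m crank '[[0.003,0.018,0,0,0,0,0.065],[0,0,0,0,0,0,0.065],[0,0,0,0,0,0,0.065],[0,0,0,0,0,0,0.065]]'
python3 go.py 0.6885 0.061 0.041
```

```text
t: 8.4
eef_pos: [0.5569, -0.3616, 0.1696]
tool_rot: [0.852, 3.021, -0.0]
force: [-0.4, -0.5, -0.5]
width: 0.0652
grasp_force: 0.0
t: 9.8
eef_pos: [0.6855, 0.0518, 0.166]
tool_rot: [-0.854, -3.023, 0.001]
force: [0.5, 0.2, -0.5]
width: 0.0649
grasp_force: 0.0
t 9.8 pos [0.6855 0.0518 0.166 ] yaw 148.4 tilt [-0.    -0.001] w 0.0649 gf 0.0 F [ 0.5  0.2 -0.5] j7 0.58
shift mm [  2.2   9.4 125. ] rows>= 3.0
```

```bash
python3 -m crank '[[0.002,0.009,0.015,0,0,0,0.065],[0,0,0.035,0,0,0,0.065],[0,0,0.035,0,0,0,0.065],[0,0,0.025,0,0,0,0.065],[0,0,0.014,0,0,0,0.065],[0,0,0,0,0,0,0.065],[0,0,0,0,0,0,0.065],[0,0,0,0,0,0,0.03],[0,0,0,0,0,0,0.03],[0,0,0,0,0,0,0.03]]' 
python3 -m crank '[[0,0,0,0,0,0,0.03],[0,0,0,0,0,0,0.03],[0,0,0,0,0,0,0.03],[0,0,-0.015,0,0,0,0.03],[0,0,-0.030,0,0,0,0.03],[0,0,-0.040,0,0,0,0.03],[0,0,-0.040,0,0,0,0.03],[0,0,0,0,0,0,0.03]]'
python3 go.py 0.492 0.3715 0.17
```

```text
t: 10.8
eef_pos: [0.6893, 0.0615, 0.0436]
tool_rot: [0.853, 3.022, 0.001]
force: [-1.2, -1.0, 7.5]
width: 0.0375
grasp_force: 29.3
t: 11.6
eef_pos: [0.6905, 0.0623, 0.1741]
tool_rot: [0.852, 3.016, 0.006]
force: [0.1, 0.4, -0.8]
width: 0.0377
grasp_force: 30.3
t 11.6 pos [0.6905 0.0623 0.1741] yaw 148.5 tilt [0.008 0.002] w 0.0377 gf 30.3 F [ 0.1  0.4 -0.8] j7 0.57
shift mm [331.  159.7   3.1] rows>= 8.0
```

```bash
python3 -m crank '[[0.020,0.010,0,0,0,0,0.03],[0.037,0.018,0,0,0,0,0.03],[0.037,0.018,0,0,0,0,0.03],[0.037,0.018,0,0,0,0,0.03],[0.037,0.018,0,0,0,0,0.03],[0.037,0.018,0,0,0,0,0.03],[0.037,0.018,0,0,0,0,0.03],[0.037,0.018,0,0,0,0,0.03],[0.030,0.014,0,0,0,0,0.03],[0.018,0.008,0,0,0,0,0.03]]' >/dev/null
python3 -m crank '[[0.004,0.002,0,0,0,0,0.03],[0,0,0,0,0,0,0.03],[0,0,0,0,0,0,0.03],[0,0,0,0,0,0,0.03]]'
python3 go.py 0.492 0.3715 0.0486
```

```text
t: 13.0
eef_pos: [0.4909, 0.3699, 0.1675]
tool_rot: [0.855, 3.023, -0.0]
force: [-0.1, -0.9, -0.9]
width: 0.0376
grasp_force: 30.3
t 13.0 pos [0.4909 0.3699 0.1675] yaw 148.4 tilt [ 0. -0.] w 0.0376 gf 30.3 F [-0.1 -0.9 -0.9] j7 -0.06
shift mm [ -0.    1.9 118.9] rows>= 3.0
```

Place it, then go to the jar at (0.678, -0.080).

```bash
python3 -m crank '[[0,0.002,0.020,0,0,0,0.03],[0,0,0.035,0,0,0,0.03],[0,0,0.030,0,0,0,0.03],[0,0,0.015,0,0,0,0.03],[0,0,0.010,0,0,0,0.03],[0,0,0.006,0,0,0,0.03],[0,0,0.003,0,0,0,0.03],[0,0,0,0,0,0,0.03],[0,0,0,0,0,0,0.03]]'
python3 -m crank '[[0,0,0.001,0,0,0,0.03],[0,0,0,0,0,0,0.045],[0,0,0,0,0,0,0.055],[0,0,0,0,0,0,0.065],[0,0,0,0,0,0,0.065],[0,0,-0.020,0,0,0,0.065],[0,0,-0.040,0,0,0,0.065],[0,0,-0.040,0,0,0,0.065],[0,0,-0.020,0,0,0,0.065],[0,0,0,0,0,0,0.065]]'
python3 go.py 0.678 -0.080 0.17
```

```text
t: 13.9
eef_pos: [0.4915, 0.3729, 0.0491]
tool_rot: [0.853, 3.023, 0.001]
force: [-0.3, -0.8, -0.5]
width: 0.0377
grasp_force: 30.3
t: 14.9
eef_pos: [0.4919, 0.3734, 0.1702]
tool_rot: [0.853, 3.021, 0.005]
force: [0.2, 0.4, -1.0]
width: 0.065
grasp_force: 0.0
t 14.9 pos [0.4919 0.3734 0.1702] yaw 148.5 tilt [0.003 0.003] w 0.065 gf 0.0 F [ 0.2  0.4 -1. ] j7 -0.06
shift mm [-395.7 -289.2   -0.5] rows>= 10.0
```

```bash
python3 -m crank '[[-0.018,-0.013,0,0,0,0,0.065],[-0.034,-0.025,0,0,0,0,0.065],[-0.034,-0.025,0,0,0,0,0.065],[-0.034,-0.025,0,0,0,0,0.065],[-0.034,-0.025,0,0,0,0,0.065],[-0.034,-0.025,0,0,0,0,0.065],[-0.034,-0.025,0,0,0,0,0.065],[-0.034,-0.025,0,0,0,0,0.065],[-0.034,-0.025,0,0,0,0,0.065],[-0.034,-0.025,0,0,0,0,0.065]]' >/dev/null
python3 -m crank '[[-0.034,-0.025,0,0,0,0,0.065],[-0.030,-0.020,0,0,0,0,0.065],[-0.008,-0.006,0,0,0,0,0.065],[0,0,0,0,0,0,0.065],[0,0,0,0,0,0,0.065],[0,0,0,0,0,0,0.065]]'
python3 go.py 0.678 -0.080 0.028
python3 - <<'E'
from cell import grab_frame
import cv2,numpy as np
f=grab_frame("top")["frame"]
a=[f[210:330,90:250],f[200:350,420:620]]
cv2.imwrite("pics/c2.png",np.hstack([cv2.resize(x,(400,300)) for x in a]))
E
```

```text
t: 16.5
eef_pos: [0.6775, -0.079, 0.1674]
tool_rot: [-0.85, -3.024, -0.001]
force: [0.5, 0.2, -0.1]
width: 0.065
grasp_force: 0.0
t 16.5 pos [ 0.6775 -0.079   0.1674] yaw 148.6 tilt [-0.     0.001] w 0.065 gf 0.0 F [ 0.5  0.2 -0.1] j7 0.75
shift mm [ -1.   -0.7 139.4] rows>= 3.0
```

View pics/c2.png

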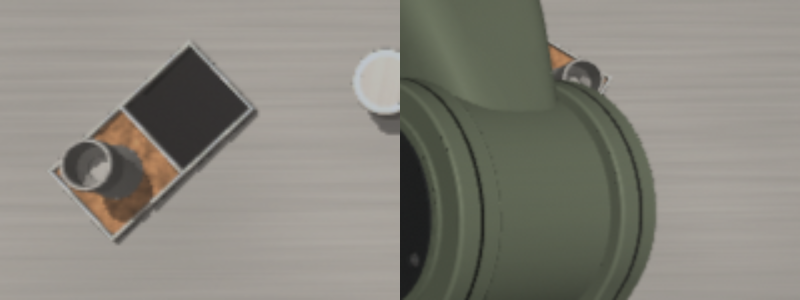

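Both jiggers stand in their cork bays, left at (88,165) and right at (582,75), with the outward lean explained by parallax. Now the jar.

```bash
python3 -m crank '[[-0.001,0,0.015,0,0,0,0.065],[0,0,0.035,0,0,0,0.065],[0,0,0.035,0,0,0,0.065],[0,0,0.030,0,0,0,0.065],[0,0,0.016,0,0,0,0.065],[0,0,0.008,0,0,0,0.065],[0,0,0,0,0,0,0.065],[0,0,0,0,0,0,0.065],[0,0,0,0,0,0,0.035],[0,0,0,0,0,0,0.035]]' 
python3 -m crank '[[0,0,0,0,0,0,0.035],[0,0,0,0,0,0,0.035],[0,0,0,0,0,0,0.035]]'
python3 -m crank '[[0,0,-0.015,0,0,0,0.035],[0,0,-0.030,0,0,0,0.035],[0,0,-0.045,0,0,0,0.035],[0,0,-0.045,0,0,0,0.035],[0,0,0,0,0,0,0.035]]'
python3 go.py 0.545 0.317 0.17
```

```text
t: 17.55
eef_pos: [0.6792, -0.0813, 0.0295]
tool_rot: [0.853, 3.022, 0.0]
force: [-1.4, 0.4, 6.7]
width: 0.0439
grasp_force: 29.5
t: 17.85
eef_pos: [0.6792, -0.0813, 0.0295]
tool_rot: [0.853, 3.022, 0.001]
force: [-1.2, -0.0, 7.0]
width: 0.0443
grasp_force: 29.6
t: 18.35
eef_pos: [0.6807, -0.0808, 0.1706]
tool_rot: [0.851, 3.015, 0.004]
force: [0.5, 1.2, -2.1]
width: 0.0435
grasp_force: 31.0
t 18.4 pos [ 0.6807 -0.0808  0.1706] yaw 148.5 tilt [0.009 0.   ] w 0.0435 gf 31.0 F [ 0.5  1.2 -2.1] j7 0.75
shift mm [323.8 268.1  -0.5] rows>= 9.0
```

```bash
python3 -m crank '[[0.016,0.013,0,0,0,0,0.035],[0.034,0.028,0,0,0,0,0.035],[0.034,0.028,0,0,0,0,0.035],[0.034,0.028,0,0,0,0,0.035],[0.034,0.028,0,0,0,0,0.035],[0.034,0.028,0,0,0,0,0.035],[0.034,0.028,0,0,0,0,0.035],[0.034,0.028,0,0,0,0,0.035],[0.034,0.028,0,0,0,0,0.035],[0.025,0.018,0,0,0,0,0.035]]' >/dev/null
python3 -m crank '[[0.012,0.009,0,0,0,0,0.035],[0,0,0,0,0,0,0.035],[0,0,0,0,0,0,0.035],[0,0,0,0,0,0,0.035],[0,0,0,0,0,0,0.035]]'
python3 go.py 0.545 0.317 0.0325
```

```text
t: 19.85
eef_pos: [0.5401, 0.3126, 0.1634]
tool_rot: [0.855, 3.023, -0.0]
force: [-0.1, -0.3, -1.3]
width: 0.0439
grasp_force: 31.0
t 19.9 pos [0.5401 0.3126 0.1634] yaw 148.4 tilt [ 0. -0.] w 0.0439 gf 31.0 F [-0.1 -0.3 -1.3] j7 0.06
shift mm [ -1.8   6.3 130.9] rows>= 3.0
```

```bash
python3 -m crank '[[-0.002,0.006,0.015,0,0,0,0.035],[0,0,0.030,0,0,0,0.035],[0,0,0.030,0,0,0,0.035],[0,0,0.025,0,0,0,0.035],[0,0,0.015,0,0,0,0.035],[0,0,0.008,0,0,0,0.035],[0,0,0.005,0,0,0,0.035],[0,0,0.003,0,0,0,0.035],[0,0,0,0,0,0,0.035],[0,0,0,0,0,0,0.035]]'
python3 go.py 0.545 0.317 0.0325
```

```text
t: 20.85
eef_pos: [0.5446, 0.318, 0.033]
tool_rot: [0.853, 3.023, 0.001]
force: [-0.1, -0.3, -1.5]
width: 0.044
grasp_force: 31.0
t 20.9 pos [0.5446 0.318  0.033 ] yaw 148.5 tilt [0.001 0.001] w 0.044 gf 31.0 F [-0.1 -0.3 -1.5] j7 -0.02
shift mm [-0.9 -0.7  0.5] rows>= 1.0
```

Release, rise, and head to the bottle at (0.544, 0.0185).

```bash
python3 -m crank '[[0,0,0.001,0,0,0,0.035],[0,0,0,0,0,0,0.05],[0,0,0,0,0,0,0.06],[0,0,0,0,0,0,0.065],[0,0,0,0,0,0,0.065],[0,0,-0.020,0,0,0,0.065],[0,0,-0.040,0,0,0,0.065],[0,0,-0.045,0,0,0,0.065],[0,0,-0.030,0,0,0,0.065],[0,0,0,0,0,0,0.065]]'
python3 -m crank '[[-0.010,-0.016,0,0,0,0,0.065],[-0.022,-0.036,0,0,0,0,0.065],[-0.022,-0.036,0,0,0,0,0.065],[-0.022,-0.036,0,0,0,0,0.065],[-0.022,-0.036,0,0,0,0,0.065],[-0.022,-0.036,0,0,0,0,0.065],[-0.022,-0.036,0,0,0,0,0.065],[-0.014,-0.022,0,0,0,0,0.065],[0,0,0,0,0,0,0.065],[0,0,0,0,0,0,0.065]]'
python3 go.py 0.544 0.0185 0.028
python3 - <<'E'
from cell import grab_frame
import pickle
f=grab_frame("top")
import cv2
cv2.imwrite("pics/c3.png",f["frame"])
E
```

```text
t: 21.85
eef_pos: [0.5455, 0.3188, 0.1704]
tool_rot: [0.852, 3.02, 0.007]
force: [0.3, -0.4, -0.2]
width: 0.0656
grasp_force: 0.0
t: 22.85
eef_pos: [0.5444, 0.0198, 0.1659]
tool_rot: [-0.854, -3.023, -0.001]
force: [-0.9, 0.1, 0.4]
width: 0.0651
grasp_force: 0.0
t 22.9 pos [0.5444 0.0198 0.1659] yaw 148.5 tilt [-0.001  0.001] w 0.0651 gf 0.0 F [-0.9  0.1  0.4] j7 0.41
shift mm [ -0.4  -1.3 137.9] rows>= 3.0
```

View pics/c3.png

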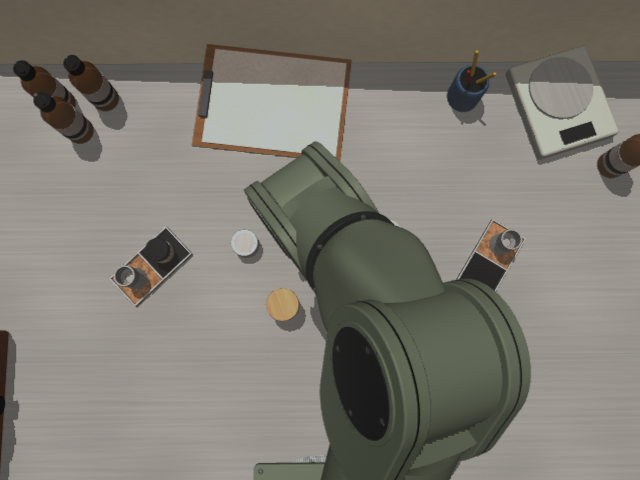

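The jar stands in tray2's other bay (160,248), and the candle and tin haven't moved. Picking the bottle.

```bash
python3 -m crank '[[0,-0.001,0.015,0,0,0,0.065],[0,0,0.035,0,0,0,0.065],[0,0,0.035,0,0,0,0.065],[0,0,0.030,0,0,0,0.065],[0,0,0.015,0,0,0,0.065],[0,0,0.007,0,0,0,0.065],[0,0,0,0,0,0,0.065],[0,0,0,0,0,0,0.03],[0,0,0,0,0,0,0.03],[0,0,0,0,0,0,0.03]]' 
python3 -m crank '[[0,0,0,0,0,0,0.03],[0,0,0,0,0,0,0.03],[0,0,0,0,0,0,0.03],[0,0,-0.015,0,0,0,0.03],[0,0,-0.030,0,0,0,0.03],[0,0,-0.045,0,0,0,0.03],[0,0,-0.045,0,0,0,0.03],[0,0,0,0,0,0,0.03]]'
python3 go.py 0.4925 -0.323 0.17
```

```text
t: 23.9
eef_pos: [0.5445, 0.0191, 0.0304]
tool_rot: [0.853, 3.022, 0.001]
force: [-1.2, 0.2, 5.9]
width: 0.0395
grasp_force: 29.5
t: 24.7
eef_pos: [0.5459, 0.0193, 0.1699]
tool_rot: [0.851, 3.017, 0.005]
force: [-0.6, 0.1, -1.9]
width: 0.0387
grasp_force: 30.7
t 24.7 pos [0.5459 0.0193 0.1699] yaw 148.5 tilt [0.008 0.001] w 0.0387 gf 30.7 F [-0.6  0.1 -1.9] j7 0.41
shift mm [-133.5 -319.8   -0.9] rows>= 7.0
```

```bash
python3 -m crank '[[-0.007,-0.016,0,0,0,0,0.03],[-0.016,-0.038,0,0,0,0,0.03],[-0.016,-0.038,0,0,0,0,0.03],[-0.016,-0.038,0,0,0,0,0.03],[-0.016,-0.038,0,0,0,0,0.03],[-0.016,-0.038,0,0,0,0,0.03],[-0.016,-0.038,0,0,0,0,0.03],[-0.016,-0.038,0,0,0,0,0.03],[-0.010,-0.026,0,0,0,0,0.03],[-0.005,-0.012,0,0,0,0,0.03]]' >/dev/null
python3 -m crank '[[0,0,0,0,0,0,0.03],[0,0,0,0,0,0,0.03],[0,0,0,0,0,0,0.03],[0,0,0,0,0,0,0.03]]'
python3 go.py 0.4925 -0.323 0.0335
```

```text
t: 26.1
eef_pos: [0.4916, -0.3229, 0.1645]
tool_rot: [0.85, 3.024, 0.0]
force: [0.1, 0.0, -1.0]
width: 0.0386
grasp_force: 30.7
t 26.1 pos [ 0.4916 -0.3229  0.1645] yaw 148.6 tilt [0. 0.] w 0.0386 gf 30.7 F [ 0.1  0.  -1. ] j7 1.04
shift mm [ -0.8   0.4 131. ] rows>= 3.0
```

```bash
python3 -m crank '[[-0.001,0,0.015,0,0,0,0.03],[0,0,0.030,0,0,0,0.03],[0,0,0.030,0,0,0,0.03],[0,0,0.025,0,0,0,0.03],[0,0,0.015,0,0,0,0.03],[0,0,0.008,0,0,0,0.03],[0,0,0.005,0,0,0,0.03],[0,0,0.003,0,0,0,0.03],[0,0,0,0,0,0,0.03],[0,0,0,0,0,0,0.03]]'
python3 go.py 0.4925 -0.323 0.0335
```

```text
t: 27.1
eef_pos: [0.4922, -0.3246, 0.0339]
tool_rot: [0.853, 3.023, -0.0]
force: [1.0, 0.2, -1.7]
width: 0.0391
grasp_force: 30.7
t 27.1 pos [ 0.4922 -0.3246  0.0339] yaw 148.5 tilt [ 0.001 -0.   ] w 0.0391 gf 30.7 F [ 1.   0.2 -1.7] j7 0.92
shift mm [0.6 1.5 0.4] rows>= 1.0
```

```bash
python3 -m crank '[[0,0.001,0.001,0,0,0,0.03],[0,0,0,0,0,0,0.045],[0,0,0,0,0,0,0.055],[0,0,0,0,0,0,0.065],[0,0,0,0,0,0,0.065],[0,0,-0.020,0,0,0,0.065],[0,0,-0.040,0,0,0,0.065],[0,0,-0.045,0,0,0,0.065],[0,0,-0.030,0,0,0,0.065],[0,0,0,0,0,0,0.075]]'
python3 -m crank '[[0.008,0.018,0,0,0,0,0.075],[0.017,0.039,0,0,0,0,0.075],[0.017,0.039,0,0,0,0,0.075],[0.017,0.039,0,0,0,0,0.075],[0.017,0.039,0,0,0,0,0.075],[0.017,0.039,0,0,0,0,0.075],[0.017,0.039,0,0,0,0,0.075],[0.017,0.039,0,0,0,0,0.075],[0.017,0.039,0,0,0,0,0.075],[0.017,0.039,0,0,0,0,0.075]]' >/dev/null
python3 -m crank '[[0.017,0.039,0,0,0,0,0.075],[0.010,0.023,0,0,0,0,0.075],[0.003,0.007,0,0,0,0,0.075],[0,0,0,0,0,0,0.075],[0,0,0,0,0,0,0.075],[0,0,0,0,0,0,0.075]]'
python3 go.py 0.5583 0.152 0.015
```

```text
t: 28.1
eef_pos: [0.4938, -0.3241, 0.1711]
tool_rot: [0.852, 3.018, -0.002]
force: [-0.1, -0.2, -0.6]
width: 0.0746
grasp_force: 0.0
t: 29.7
eef_pos: [0.5586, 0.1482, 0.1672]
tool_rot: [0.855, 3.023, -0.001]
force: [0.2, -0.8, -0.3]
width: 0.0749
grasp_force: 0.0
t 29.7 pos [0.5586 0.1482 0.1672] yaw 148.4 tilt [-0.    -0.001] w 0.0749 gf 0.0 F [ 0.2 -0.8 -0.3] j7 0.24
shift mm [  2.3   3.2 152.2] rows>= 4.0
```

```bash
python3 -m crank '[[0.002,0.003,0.020,0,0,0,0.075],[0,0,0.035,0,0,0,0.075],[0,0,0.035,0,0,0,0.075],[0,0,0.030,0,0,0,0.075],[0,0,0.020,0,0,0,0.075],[0,0,0.010,0,0,0,0.075],[0,0,0.005,0,0,0,0.075],[0,0,0,0,0,0,0.075],[0,0,0,0,0,0,0.045],[0,0,0,0,0,0,0.045]]' 
python3 -m crank '[[0,0,0,0,0,0,0.045],[0,0,0,0,0,0,0.045],[0,0,0,0,0,0,0.045]]'
python3 -m crank '[[0,0,-0.015,0,0,0,0.045],[0,0,-0.030,0,0,0,0.045],[0,0,-0.045,0,0,0,0.045],[0,0,-0.045,0,0,0,0.045],[0,0,-0.020,0,0,0,0.045],[0,0,0,0,0,0,0.045]]'
python3 go.py 0.4285 -0.283 0.17
```

```text
t: 30.7
eef_pos: [0.5589, 0.1533, 0.0134]
tool_rot: [0.853, 3.022, 0.001]
force: [-3.2, -2.2, 10.6]
width: 0.052
grasp_force: 29.2
t: 31.0
eef_pos: [0.5588, 0.1532, 0.0134]
tool_rot: [0.853, 3.022, 0.001]
force: [-0.3, -1.0, 8.5]
width: 0.0521
grasp_force: 29.9
t: 31.6
eef_pos: [0.5593, 0.1536, 0.1714]
tool_rot: [0.852, 3.019, 0.005]
force: [0.0, -0.3, -1.3]
width: 0.0515
grasp_force: 31.8
t 31.6 pos [0.5593 0.1536 0.1714] yaw 148.5 tilt [0.005 0.002] w 0.0515 gf 31.8 F [ 0.  -0.3 -1.3] j7 0.24
shift mm [-116.7 -440.6    0. ] rows>= 10.0
```

```bash
python3 -m crank '[[-0.005,-0.018,0,0,0,0,0.045],[-0.011,-0.040,0,0,0,0,0.045],[-0.011,-0.040,0,0,0,0,0.045],[-0.011,-0.040,0,0,0,0,0.045],[-0.011,-0.040,0,0,0,0,0.045],[-0.011,-0.040,0,0,0,0,0.045],[-0.011,-0.040,0,0,0,0,0.045],[-0.011,-0.040,0,0,0,0,0.045],[-0.011,-0.040,0,0,0,0,0.045],[-0.011,-0.040,0,0,0,0,0.045]]' >/dev/null
python3 -m crank '[[-0.008,-0.035,0,0,0,0,0.045],[-0.005,-0.018,0,0,0,0,0.045],[0,-0.007,0,0,0,0,0.045],[0,0,0,0,0,0,0.045],[0,0,0,0,0,0,0.045],[0,0,0,0,0,0,0.045]]'
python3 go.py 0.4285 -0.283 0.0165
```

```text
t: 33.2
eef_pos: [0.4298, -0.2802, 0.1675]
tool_rot: [0.85, 3.024, 0.001]
force: [0.3, -1.0, -0.4]
width: 0.052
grasp_force: 31.8
t 33.2 pos [ 0.4298 -0.2802  0.1675] yaw 148.6 tilt [0. 0.] w 0.052 gf 31.8 F [ 0.3 -1.  -0.4] j7 0.93
shift mm [ -0.4  -3.1 151. ] rows>= 4.0
```

```bash
python3 -m crank '[[0,-0.002,0.020,0,0,0,0.045],[0,0,0.035,0,0,0,0.045],[0,0,0.035,0,0,0,0.045],[0,0,0.030,0,0,0,0.045],[0,0,0.015,0,0,0,0.045],[0,0,0.008,0,0,0,0.045],[0,0,0.004,0,0,0,0.045],[0,0,0.003,0,0,0,0.045],[0,0,0,0,0,0,0.045],[0,0,0,0,0,0,0.045]]'
python3 go.py 0.4285 -0.283 0.0165
```

```text
t: 34.2
eef_pos: [0.4285, -0.2832, 0.0178]
tool_rot: [0.853, 3.023, -0.0]
force: [-0.0, -0.9, -1.0]
width: 0.0518
grasp_force: 31.9
t 34.2 pos [ 0.4285 -0.2832  0.0178] yaw 148.5 tilt [ 0.001 -0.   ] w 0.0518 gf 31.9 F [-0.  -0.9 -1. ] j7 0.71
shift mm [0.1 0.2 1.3] rows>= 1.0
```

Release, rise, and move off toward the start area so the cameras have a clear view.

```bash
python3 -m crank '[[0,0,0.002,0,0,0,0.045],[0,0,0,0,0,0,0.06],[0,0,0,0,0,0,0.07],[0,0,0,0,0,0,0.075],[0,0,0,0,0,0,0.075],[0,0,-0.020,0,0,0,0.075],[0,0,-0.045,0,0,0,0.075],[0,0,-0.045,0,0,0,0.075],[0,0,-0.045,0,0,0,0.075],[0,0,-0.040,0,0,0,0.075]]'
python3 -m crank '[[0,-0.02,0,0,0,0,0.075],[0,-0.04,0,0,0,0,0.075],[0,-0.04,0,0,0,0,0.075],[0,-0.04,0,0,0,0,0.075],[0,-0.04,0,0,0,0,0.075],[0,-0.04,0,0,0,0,0.075],[0,-0.04,0,0,0,0,0.075],[0,-0.04,0,0,0,0,0.075],[0,-0.02,0,0,0,0,0.075],[0,0,0,0,0,0,0.075]]'
python3 - <<'E'
from h import *
from cell import grab_frame
for n in("top","side"):
    f=grab_frame(n);cv2.imwrite(f"pics/{n}9.png",f["frame"]);P=cloud(f)
    for k,(x,y),z in(("jB",(.556,-.362),.080),("jA",(.4925,.372),.080),("jar",(.545,.3175),.059),("bottle",(.4928,-.323),.061),("tin",(.4287,-.283),.045),("candle",(.435,.075),.072),("roll",(.575,-.1295),.03)):
        q=P[(np.hypot(P[...,0]-x,P[...,1]-y)<.045)&(P[...,2]>z-.014)&(P[...,2]<z+.025)]
        if len(q)<20: print(n,k,"hidden");continue
        t=q if k!="bottle" else q[q[:,2]<z+.005]
        c,r=cv2.minEnclosingCircle(t[:,:2].astype(np.float32));print(n,k,"off mm",((np.array(c)-[x,y])*1000).round(1),"d",round(r*2000,1),"zt",np.percentile(q[:,2],97).round(4))
E
```

```text
t: 35.2
eef_pos: [0.428, -0.2828, 0.2126]
tool_rot: [0.852, 3.023, 0.001]
force: [-0.3, -1.1, 0.3]
width: 0.075
grasp_force: 0.0
t: 36.2
eef_pos: [0.2587, -0.5578, 0.2096]
tool_rot: [-0.859, -3.021, 0.0]
force: [-0.2, 0.4, -1.1]
width: 0.0745
grasp_force: 0.0
top jB off mm [0.3 1.1] d 41.1 zt 0.084
top jA off mm [-0.2 -0.1] d 41.2 zt 0.0842
top jar off mm [-1.   1.1] d 45.9 zt 0.0647
top bottle off mm [ 1.6 -0.5] d 40.9 zt 0.0847
top tin off mm [0.9 1.4] d 53.6 zt 0.0509
top candle off mm [1.4 0.1] d 61.9 zt 0.0772
top roll off mm [ 1.3 -0.2] d 60.7 zt 0.0359
side jB off mm [-0.3 -0.1] d 48.1 zt 0.081
side jA off mm [-1.8  0.4] d 42.9 zt 0.0811
side jar off mm [-2.4  1.8] d 47.1 zt 0.0606
side bottle off mm [-1.1  4.7] d 38.8 zt 0.0829
side tin off mm [-2.5  1. ] d 58.0 zt 0.0469
side candle off mm [-2.4  1. ] d 65.3 zt 0.0738
side roll off mm [1.5 0.9] d 66.5 zt 0.0324
```

View pics/top9.png

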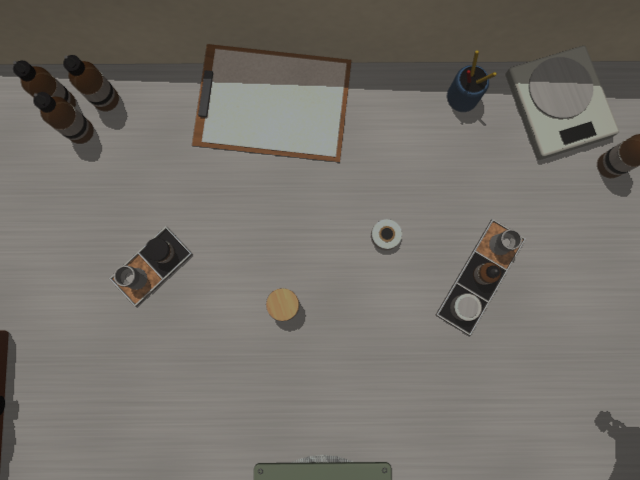

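View pics/side9.png

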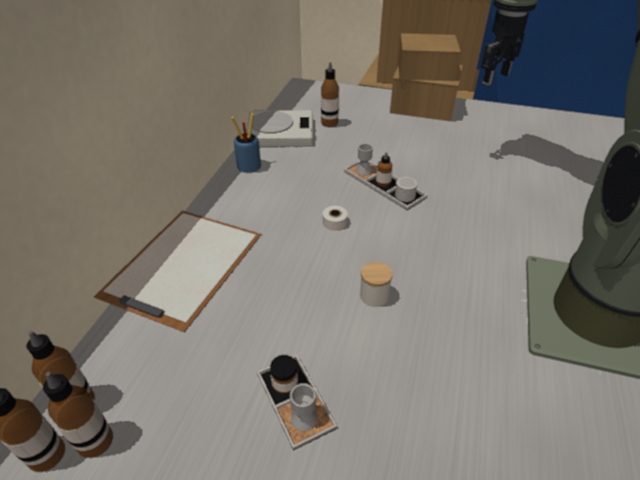

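Both views show everything upright and centred to about 2 mm. Tray2 holds its jigger (125,277) and the jar (160,248). Tray3 holds its jigger (508,240), the bottle (487,273) and the tin (467,307). The candle and roll haven't moved.

```bash
python3 -c "from cell import hand_in;print(hand_in())"
```

```text
the job is handed in; nothing more can be done
None
```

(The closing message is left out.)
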